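# Rock the locating block out of its nest

### The job

The blue locating block is held in its steel nest by a spring plunger at each of its two ends; free it by gripping its upright post and rocking it side to side, raising one end past its plunger and then the other. Do not pull it straight out: the nest plate only lies on its pins and must not be lifted off its base. Finish still holding the block still and upright, just clear above its pocket (its underside about 4 cm above the pocket floor), and leave the tape measure, tin, screwdriver and wood offcut where they are.

Things in the scene. Friction and masses are not known exactly. Their poses are not given: they have to be found in the camera images.
- fixture: Dark steel sub-base, 140 x 200 x 8 mm (x, y, z), screwed to the bench; origin at the centre of its underside on the bench top, z up, y along the line between the two plungers (the rocking direction). Two steel dowel pins, 10 mm thick, tops 46 mm above the bench, stand at (x 45, y 78) and (x -45, y -78) mm. The nest plate lies on it.
- pocket (a point): Centre of the pocket's floor, on the nest plate's top face, 20 mm above the bench (fixed to the sub-base; axes as fixture). The pocket is 44 mm (x) x 64 mm (y), with steel walls that rise 18 mm above the floor and are 13 mm thick, a plunger in the middle of each end wall (+y and -y).
- nest_plate (a joint): How far the aluminium nest plate (120 x 180 x 12 mm, with the pocket walls on it) has been lifted along its pins, in m: 0 lying on the sub-base, as at the start; at most 0.02. It lies there by its weight alone (1.5 kg, about 15 N), so it rises if the block is pulled straight up.
- block_grip (a point): Point on the axis of the blue locating block, 60 mm above its underside: where to grip its post. z up along the post, y along the line between the plungers, x across. Block 0.2 to 0.4 kg: foot 40 mm (x) x 60 mm (y, over its rounded ends), 20 mm high; post 36 mm (x) x 26 mm (y), from the foot up to 80 mm above the underside. At the start it stands on the pocket floor.
- block_left_end (a point): Centre of the rounded bead (8 mm thick, along x) at the +y end of the block's foot: 26 mm from the block's axis, 4 mm above its underside. Good axis to pivot the block about while the other end is raised.
- block_right_end (a point): The same at the -y end of the block's foot.
- tape: Yellow tape measure, 38 x 78 x 70 mm, bystander; origin at the centre of its underside.
- tin: Round wax tin, 70 mm across, 28 mm high, bystander; origin at the centre of its underside.
- driver: Orange-handled screwdriver, 202 mm long, lying, bystander; origin at the centre of its underside.
- offcut: Wood offcut, 45 x 90 x 22 mm, bystander; origin at the centre of its underside.
- ball_left (a point): Centre of the 8 mm steel ball of the spring plunger in the pocket's +y end wall: 31 mm from the pocket's centre, 11 mm above its floor. It sticks out over the bead at that end of the block and gives way as the end is raised: about 10 N at that end; the ball is passed when the bead has risen 6 to 7 mm and wholly cleared after about 14 mm.
- ball_right (a point): Centre of the 8 mm steel ball of the spring plunger in the pocket's -y end wall: 31 mm from the pocket's centre, 11 mm above its floor. It works like the left one. Raising both ends at once takes twice the force of one, about 20 N.
Not all that is in view belongs to the job. What is meant by the part that bears block_grip is not pink, red or turquoise, and is the smaller of those in its own colour.

How it is judged:
By the outcome, as a careful person would: the job done as asked, in the order asked, and still so for the second after the job is handed in, while the arm keeps its last pose, push and grip.
It also fails if it takes over 35 s, if anything falls off the work surface, if the arm or the gripper's body presses on something with over 40 N, if the wrist force passes 120 N, or if a joint passes its speed limit or range.

### The arm

A 6-joint arm with a two-finger parallel gripper is mounted at the origin on a cart in front of the work surface, level with it; the furniture and walls round the work are solid. World frame = base frame: x ahead of the robot, y to its left, z up, the work surface at z = 0. Lengths are in mm, angles in rad, forces in N, time in s.
With the tool pointing down it reaches from about 400 to 825 mm from the base axis. Payload 7 kg.
Tool frame: the origin (TCP) lies at the very end of the fingers, on their centre line; the grasp point (between the pads) lies 19 mm behind it; z points along the fingers, y is the line along which they close (so a half turn about z gives the same grasp; the last joint's range is limited). The gripper opens to 88 mm and grips with 3 to 60 N. Pads are 19 mm wide; open, the fingers measure 130 mm over their backs; the gripper's body (78 mm by 193 mm) begins 47 mm behind the grasp point.
Start: joints at [1.414, 0.359, 0.012, 0, -1.224, -0.288], TCP at [290.442, 609.293, 226.561] pointing down, gripper open.
Joint ranges: [-3.07, 3.07], [-1.43, 2.12], [-1.02, 1.25], [-3.03, 1.67], [-3.05, -0], [-3.03, 3.03]. Speed limits (rad/s): [2.39, 2.39, 3.01, 3.14, 3.14, 3.14].

### API

Orientations are given as a unit quaternion [x, y, z, w].
In Python, from plant import bot gives the robot as it stands. Calls block until the motion is done:
- bot.move_ptp(position, orientation): joint-space move of the TCP to a pose.
- bot.line_to(position, velocity=150, ori=None): straight line of the TCP; ori=None keeps the orientation; velocity is the mean speed in mm/s.
- bot.move_joints(angles): joint-space move.
- bot.move_gripper(opening, force=None): finger opening in mm; force is the grip in N (None keeps the last); returns when the fingers have stopped.
- bot.pause(seconds).
- bot.solve_ik(position, orientation): joint angles nearest the present ones, or None.
- bot.read_state(): the state.
- bot.camera(name): name is "scene" or "side" or "wrist"; returns the picture (480x640x3 uint8, red, green, blue); there is no depth.
- bot.get_calibration(name): a dict with "fx", "fy", "cx", "cy" (pixels), "view" (4x4, takes a point from world to camera coordinates); the wrist camera has in their place "T_tool_cam" (4x4, takes a point from camera to tool coordinates, whose origin is the TCP and whose axes are the flange's). Camera axes: x right, y up, looking along -z (the intrinsics and any distortion apply to the point x, -y, -z); pixel columns grow to the right and rows downward; lengths in mm; the calibration is good to about 2 mm. A picture is of the moment at which its call begins: read the wrist's pose just before it. get_calibration takes no time and is no camera call.
A pose or a line that the arm cannot do raises bot.Unreachable and nothing moves.
- bot.close_job(): hands the job in; it is judged then, once.
The state is a dict: "t": time; "joint_pos": joint angles; "qvel": joint speeds; "tau": joint torques, N m; "tcp_pos": TCP position; "eef_rot": TCP orientation; "contact_force": force on the tool from outside, world axes, zero at the start; "moment": the same for the moment, N m; "width": finger opening in mm; "finger_force": force on a finger pad.
Only numpy, scipy, OpenCV 4.12 (cv2) and the standard library are available. Lean on these libraries where they do the work, as an engineer would, in place of code of your own. Each camera call takes 0.05 s, during which the arm holds its last target. There are 200 camera calls.

## Working session

There is one attempt and no reset: what is moved stays moved. The work goes in short steps, each a Python script; the robot and the scene stay as the last script left them, time stands still between calls to the robot, and variables do not carry over. Pictures are saved under pics/ and viewed, at most 10 in all, crops included, and the job is handed in when it is done.

```bash
mkdir -p pics; ls; python3 - <<'E'
from plant import bot
import cv2,numpy as np
for n in ["scene","side"]:
    im=bot.camera(n); cv2.imwrite(f"pics/{n}0.png",im[:,:,::-1])
    c=bot.get_calibration(n); print(n,{k:np.round(v,3).tolist() for k,v in c.items()})
print({k:np.round(v,3).tolist() for k,v in bot.get_calibration("wrist").items()})
print(bot.read_state())
E
```

```text
pics
scene {'fx': 548.967, 'fy': 548.967, 'cx': 312.045, 'cy': 243.94, 'view': [[0.594, -0.805, -0.019, -194.86], [0.49, 0.342, 0.802, -416.377], [-0.639, -0.485, 0.597, -606.121], [0.0, 0.0, 0.0, 1.0]]}
side {'fx': 478.568, 'fy': 478.568, 'cx': 314.004, 'cy': 243.45, 'view': [[-0.918, -0.395, 0.018, 607.497], [0.197, -0.418, 0.887, -105.248], [-0.343, 0.818, 0.462, -847.325], [0.0, 0.0, 0.0, 1.0]]}
{'fx': 406.72, 'fy': 406.72, 'cx': 321.441, 'cy': 242.1, 'T_tool_cam': [[-0.001, 0.958, 0.288, 77.84], [1.0, 0.0, 0.001, 0.822], [0.001, 0.288, -0.958, -158.99], [0.0, 0.0, 0.0, 1.0]]}
{'t': 0.1, 'joint_pos': array([ 1.41409840e+00,  3.59306961e-01,  1.11632018e-02, -2.87881790e-04,
       -1.22408135e+00, -2.88123972e-01]), 'qvel': array([ 0.00116977, -0.00220019,  0.00267844,  0.00273957, -0.00018799,
       -0.00138021]), 'tau': array([-1.71730015e-03, -5.84162164e+01,  2.93752939e+01,  7.01558724e+00,
        1.02315238e-02, -3.62119977e-05]), 'tcp_pos': array([290.28168002, 608.9264331 , 225.73099518]), 'eef_rot': array([ 9.75357403e-01, -2.20629571e-01, -8.81374448e-05,  7.21736576e-04]), 'contact_force': array([-1.16022896,  0.07274131,  0.19712969]), 'moment': array([-0.01538458, -0.02179316, -0.01203005]), 'finger_force': 0.0, 'width': 87.80058293550367}
```

View pics/scene0.png

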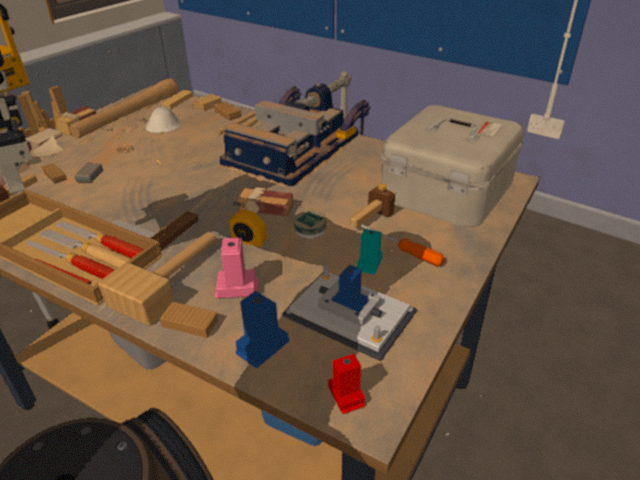

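View pics/side0.png

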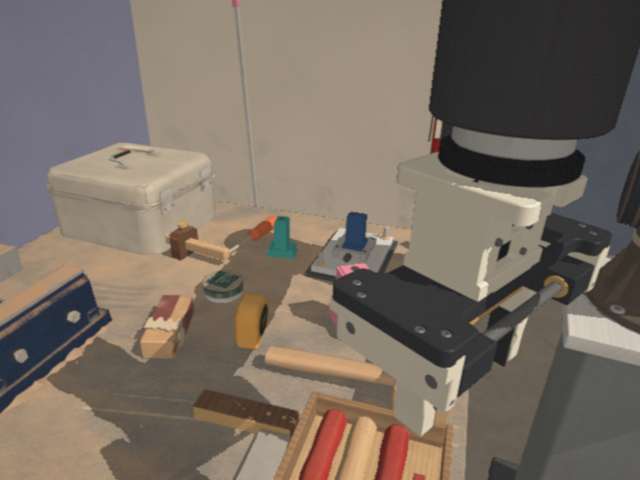

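Scene: blue things are the large blue block at (262,328), standing loose, and the smaller one at (350,288), standing in the nest. Pink (235,268), red (347,382) and turquoise (371,250) are excluded. The smaller blue one in the nest fits. I'll confirm with an enlarged crop.

```bash
cat > h.py <<'E'
import numpy as np,cv2
from plant import bot
from scipy.spatial.transform import Rotation as R
def view(name,st=None):
    c=bot.get_calibration(name)
    if name=="wrist":
        st=st or bot.read_state()
        T=np.eye(4);T[:3,:3]=R.from_quat(st["eef_rot"]).as_matrix();T[:3,3]=st["tcp_pos"]
        return c,np.linalg.inv(T@np.array(c["T_tool_cam"]))
    return c,np.array(c["view"])
def ray(c,V,u,v):
    d=V[:3,:3].T@np.array([(u-c["cx"])/c["fx"],-(v-c["cy"])/c["fy"],-1.])
    return -V[:3,:3].T@V[:3,3],d
def onz(c,V,u,v,z):
    o,d=ray(c,V,u,v);return o+d*(z-o[2])/d[2]
def proj(c,V,p):
    q=V[:3,:3]@np.asarray(p,float)+V[:3,3];return np.array([c["cx"]-c["fx"]*q[0]/q[2],c["cy"]+c["fy"]*q[1]/q[2]])
E
python3 - <<'E'
import cv2,numpy as np
from h import *
im=cv2.imread("pics/scene0.png")
cv2.imwrite("pics/crop1.png",cv2.resize(im[245:365,270:430],None,fx=5,fy=5,interpolation=cv2.INTER_CUBIC))
c,V=view("scene")
for u,v in [(286,313),(328,272),(415,312),(378,354)]: print(onz(c,V,u,v,8).round(1))
E
```

```text
[471. 163.   8.]
[608.1 167.6   8. ]
[605.9 -23.1   8. ]
[483.  -20.4   8. ]
```

View pics/crop1.png

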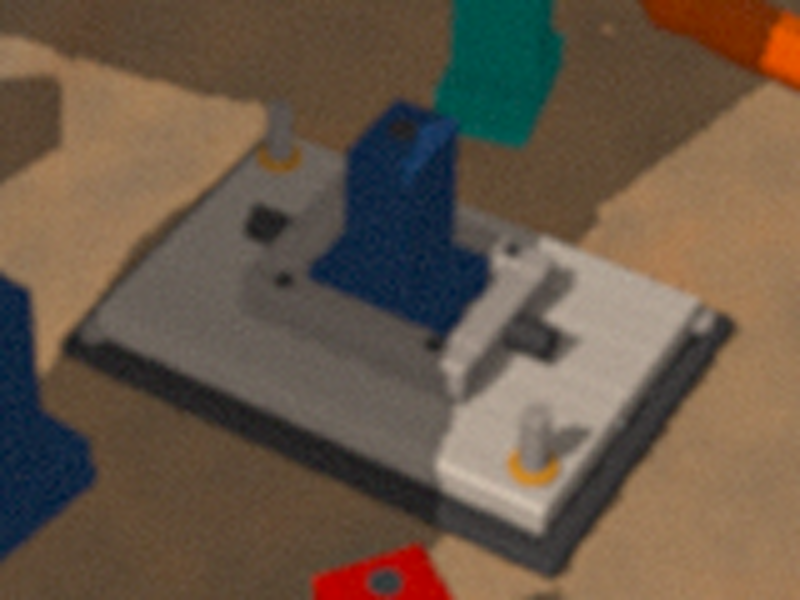

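Confirmed: the smaller blue block stands in the nest between the plungers. Next, rough pose from the pin tops, then a close look with the wrist camera.

```bash
python3 - <<'E'
from h import *
c,V=view("scene")
a=onz(c,V,326,267,46);b=onz(c,V,377.6,327,46);d=(a-b)[:2]
yaw=np.arctan2(d[1],d[0])-np.arctan2(156,90);m=(a+b)/2
print(a,b,m,np.hypot(*d),np.degrees(yaw))
for n,u,v in [("bigblue",262,358),("turq",370,270)]: print(n,onz(c,V,u,v,0).round())
q=(R.from_euler('z',yaw)*R.from_quat([1,0,0,0])).as_quat()
bot.move_ptp([m[0]-20,m[1],230],q)
bot.pause(.3);st=bot.read_state();im=bot.camera("wrist");print(st["t"],st["tcp_pos"],st["joint_pos"].round(2),st["contact_force"])
np.savez("w1.npz",V=view("wrist",st)[1]);cv2.imwrite("pics/w1.png",im[:,:,::-1])
E
```

```text
[580.37994748 152.63327395  46.        ] [502.06192442  -5.87681097  46.        ] [541.22093595  73.37823149  46.        ] 176.80260110885388 3.6881878285386227
bigblue [371. 134.  -0.]
turq [669. 109.   0.]
2.4917 [521.23440584  73.75658803 229.89687897] [ 0.51  0.11 -0.31 -0.   -1.15  1.12] [-0.08324202 -0.42931745  0.63484993]
```

View pics/w1.png

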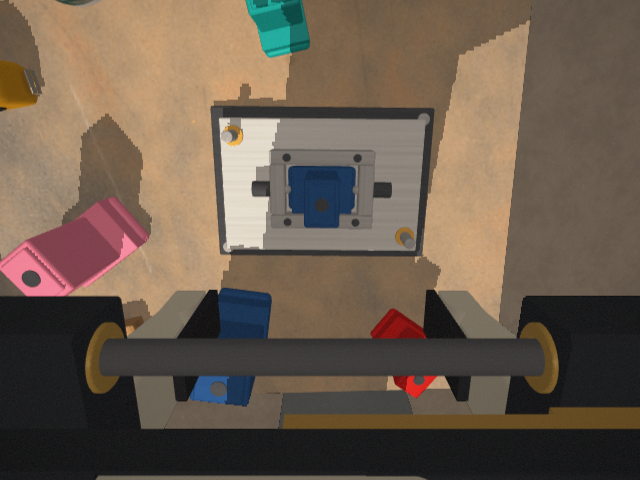

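The wrist picture shows the nest near centre: blue post with its top hole at (321,206), sub-base corners at about (212,108), (433,108), (421,254), (221,254), pins at (227,137) and (409,243). The grey area is free around the post.

```bash
python3 - <<'E'
from h import *
c=bot.get_calibration("wrist");V=np.load("w1.npz")["V"]
P=[onz(c,V,u,v,8) for u,v in [(212,108),(433,108),(421,254),(221,254)]];P=np.array(P)
print(P.round(1),P.mean(0).round(1))
e=np.array([P[0]-P[1],P[3]-P[2]]);print("len",np.linalg.norm(e,axis=1),"yaw",np.degrees(np.arctan2(-e[:,0],e[:,1])))
a=onz(c,V,227,137,46);b=onz(c,V,409,243,46);d=a-b
print("pins",a,b,(a+b)/2,np.linalg.norm(d),np.degrees(np.arctan2(d[1],d[0])-np.arctan2(156,90)))
print("hole",onz(c,V,321,206,100))
im=cv2.imread("pics/w1.png").astype(int);m=((im[:,:,0]-im[:,:,2]>30)).astype(np.uint8);m[260:]=0;m[:130]=0
cnt=max(cv2.findContours(m,0,1)[0],key=cv2.contourArea);print(cv2.boundingRect(cnt),cv2.minAreaRect(cnt))
cv2.imwrite("pics/w1c.png",cv2.resize(cv2.imread("pics/w1.png")[100:265,205:440],None,fx=3.4,fy=3.4,interpolation=cv2.INTER_CUBIC))
o=-V[:3,:3].T@V[:3,3];print("cam",o)
# foot edges in y at z=40, post
for u in [(288,168),(355,168)]: print(onz(c,V,*u,40).round(1))
s=view("side");print("side proj of grip", [proj(*s,[541,73.5,z]).round() for z in (20,100)])
E
```

```text
[[602.7 176.3   8. ]
 [615.3 -19.9   8. ]
 [478.7 -27.6   8. ]
 [466.  169.2   8. ]] [540.7  74.5   8. ]
len [196.62104314 197.25742318] yaw [3.68129092 3.70216086]
pins [580.4627621  154.58981627  46.        ] [500.13472242  -5.1523138   46.        ] [540.29874226  74.71875124  46.        ] 178.80196329055872 3.285613367653107
hole [539.28727177  74.88550262 100.        ]
(288, 166, 67, 62) ((321.0, 196.5), (61.0, 66.0), 90.0)
cam [598.58585894  78.08982056 388.87539075]
[557.9 104.3  40. ]
[561.6  47.5  40. ]
side proj of grip [array([355., 249.]), array([357., 213.])]
```

View pics/w1c.png

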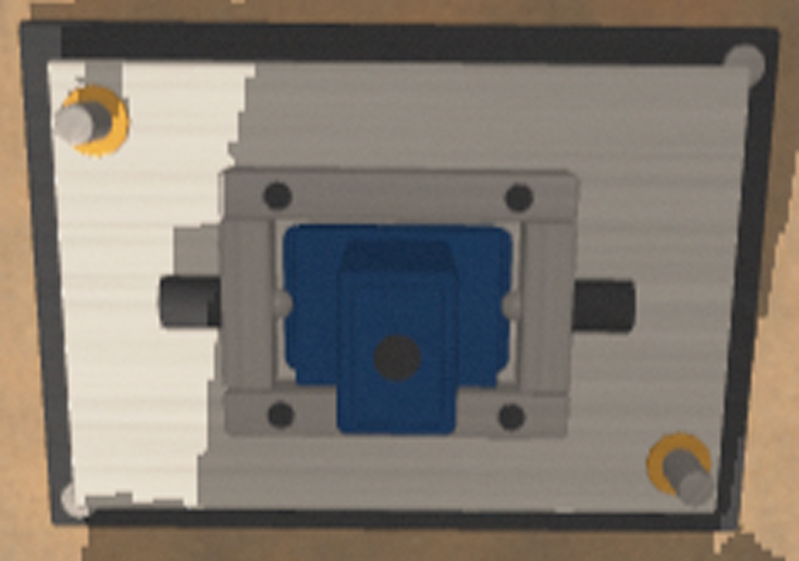

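The crop shows an empty rim gap around the foot and both balls over its ends. Centre is (540.2, 74.5), yaw 3.6°. Descend and grip along y.

```bash
cat >> h.py <<'E'
C=np.array([540.2,74.5,20.]);Rf=R.from_euler('z',3.6,degrees=True);Q0=Rf*R.from_quat([1,0,0,0])
def rep(tag=""):
    s=bot.read_state();print(tag,"t%.1f"%s["t"],"p",s["tcp_pos"].round(1),"F",s["contact_force"].round(1),"M",s["moment"].round(2),"w%.1f ff%.1f"%(s["width"],s["finger_force"]));return s
E
python3 - <<'E'
from h import *
bot.move_gripper(60)
bot.move_ptp([C[0],C[1],120],Q0.as_quat())
bot.line_to([C[0],C[1],61],80);rep("down")
bot.move_gripper(20,15);rep("15N")
bot.pause(.2);rep()
im=bot.camera("side");cv2.imwrite("pics/s2.png",cv2.resize(im[150:310,250:450],None,fx=4,fy=4)[:,:,::-1][:600])
E
```

```text
down t4.7 p [540.6  74.7  61.5] F [0.7 0.6 0.7] M [-0.03  0.03  0.02] w59.7 ff0.0
15N t5.3 p [540.3  74.6  61.1] F [-1.6  0.3  2. ] M [0.07 0.01 0.03] w25.8 ff15.0
 t5.5 p [540.3  74.6  61.1] F [0.2 0.9 1.6] M [0.07 0.09 0.04] w26.1 ff15.0
```

View pics/s2.png

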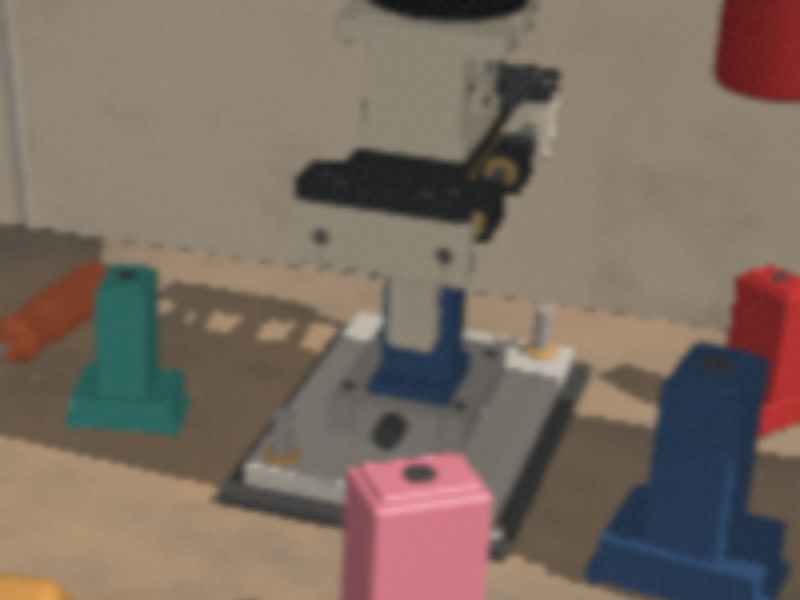

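Width 26 mm on the post with no side load; the view shows fingers around the post, clear of the pins. Now the first rock: right end up, about the left bead.

```bash
cat >> h.py <<'E'
from scipy.spatial.transform import Slerp
T0=np.array([0,0,41.])
def block(a,off):  # block pose in fixture axes: tilt a(deg) about x, underside-centre at off (mm rel. pocket floor)
    r=R.from_euler('x',a,degrees=True)
    return C+Rf.apply(np.asarray(off)+r.apply(T0)),(Rf*r*Rf.inv()*Q0).as_quat()
def about(a,piv_b,piv_w): # off so that body point piv_b sits at piv_w
    return np.asarray(piv_w)-R.from_euler('x',a,degrees=True).apply(piv_b)
L=np.array([0,26,4.]);Rt=np.array([0,-26,4.])
E
python3 - <<'E'
from h import *
bot.move_gripper(20,50);rep("50N")
for a in [-1.5,-3,-4.5,-6,-7.5,-9,-11,-13,-15,-16.5]:
    p,q=block(a,about(a,L,L));bot.line_to(p,15,q);s=rep(a);F=s["contact_force"]
    if np.linalg.norm(F)>30 or F[2]<-17: print("STOP");break
im=bot.camera("side");cv2.imwrite("pics/s3.png",cv2.resize(im[170:310,270:430],None,fx=4,fy=4)[:,:,::-1])
E
```

```text
50N t5.8 p [540.3  74.6  61.1] F [-0.2  1.1  1.3] M [0.15 0.05 0.04] w26.2 ff50.0
-1.5 t6.0 p [540.1  75.6  61.6] F [-0.5  0.7  1.3] M [ 0.11 -0.18  0.01] w25.9 ff50.0
-3 t6.3 p [540.2  77.2  62.3] F [-0.5  3.8 -0.3] M [ 1.92  0.22 -0.03] w25.6 ff50.0
-4.5 t6.5 p [540.4  78.5  62.9] F [ 0.8  5.4 -0.2] M [2.49 0.08 0.04] w25.9 ff50.0
-6 t6.8 p [540.6  79.5  63.6] F [ 0.8  5.8 -1.4] M [ 2.63 -0.28  0.06] w25.8 ff50.0
-7.5 t7.0 p [540.7  80.5  64.2] F [ 2.1  4.7 -1.7] M [ 2.51 -0.63  0.18] w26.1 ff50.0
-9 t7.3 p [540.6  81.3  64.8] F [1.5 4.9 0. ] M [ 2.37 -0.43  0.16] w26.0 ff50.0
-11 t7.5 p [540.6  82.6  65.7] F [1.9 3.9 2.3] M [ 2.   -0.58  0.12] w25.9 ff50.0
-13 t7.8 p [539.7  83.3  66. ] F [0.4 2.8 1.5] M [ 1.56 -0.27  0.14] w25.6 ff50.0
-15 t8.0 p [539.   84.   66.5] F [-0.1 -0.7  4.1] M [0.14 0.02 0.04] w25.8 ff50.0
-16.5 t8.3 p [538.8  85.   66.9] F [-1.  -3.1  4.5] M [-0.36  0.18 -0.03] w25.9 ff50.0
```

View pics/s3.png

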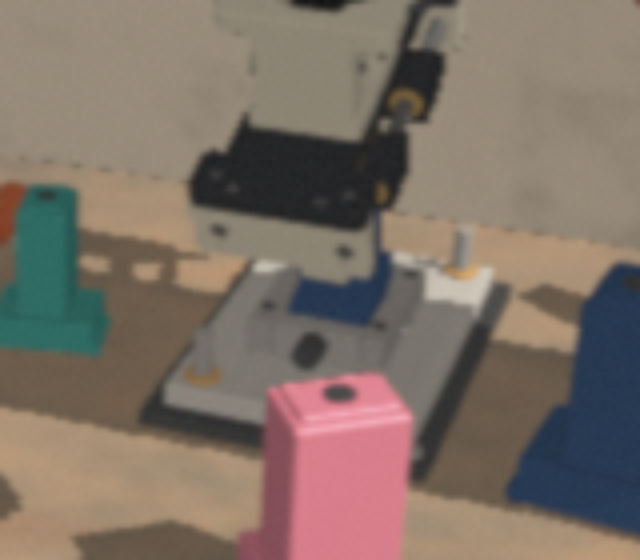

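First end passed: the moment rose to 2.6 N m and fell to zero, and the picture shows the block tilted with its right end up while the nest lies flat. Now the left end, pivoting about the raised right bead.

```bash
python3 - <<'E'
from h import *
h=4+52*np.sin(np.radians(16.5))
for a in [-15,-13.5,-12,-10.5,-9,-7.5,-6,-4.5,-3,-1.5,0]:
    p,q=block(a,about(a,Rt,[0,26-52*np.cos(np.radians(a)),h]));bot.line_to(p,15,q);s=rep(a);F=s["contact_force"]
    if np.linalg.norm(F)>30 or F[2]<-17: print("STOP");break
im=bot.camera("side");cv2.imwrite("pics/s4.png",cv2.resize(im[170:310,270:430],None,fx=4,fy=4)[:,:,::-1])
E
```

```text
-15 t8.6 p [539.3  84.5  67.5] F [-0.1  0.8 -1.6] M [0.99 0.03 0.03] w25.5 ff50.0
-13.5 t8.8 p [539.3  83.3  68.4] F [ 0.1 -0.9 -3.7] M [0.47 0.13 0.02] w25.9 ff50.0
-12 t9.1 p [538.9  81.7  69.2] F [-0.8 -3.3 -2.9] M [-0.7   0.22 -0.07] w25.7 ff50.0
-10.5 t9.3 p [538.7  80.3  70. ] F [ 0.3 -4.8 -4.3] M [-1.67  0.16 -0.02] w25.6 ff50.0
-9 t9.6 p [538.8  79.   71. ] F [-1.3 -7.5 -1.8] M [-2.25  0.15 -0.03] w26.1 ff50.0
-7.5 t9.8 p [539.1  78.   72.1] F [-1.5 -7.3 -0.5] M [-2.49  0.22  0.01] w25.7 ff50.0
-6 t10.1 p [539.7  77.4  73.1] F [-0.  -6.2  0.8] M [-2.32  0.04 -0.06] w25.8 ff50.0
-4.5 t10.3 p [540.3  77.   74.1] F [ 0.7 -4.6  1.5] M [-1.64  0.09  0.02] w25.9 ff50.0
-3 t10.6 p [540.6  76.7  74.7] F [ 0.7 -2.  -0.1] M [-0.46 -0.05  0.02] w25.5 ff50.0
-1.5 t10.8 p [540.5  75.8  75.1] F [ 0.2 -0.9 -2.5] M [ 0.05 -0.03 -0.  ] w25.4 ff50.0
0 t11.1 p [540.4  74.5  75.8] F [-0.3  1.1 -1.8] M [-0.06 -0.04  0.06] w25.8 ff50.0
```

View pics/s4.png

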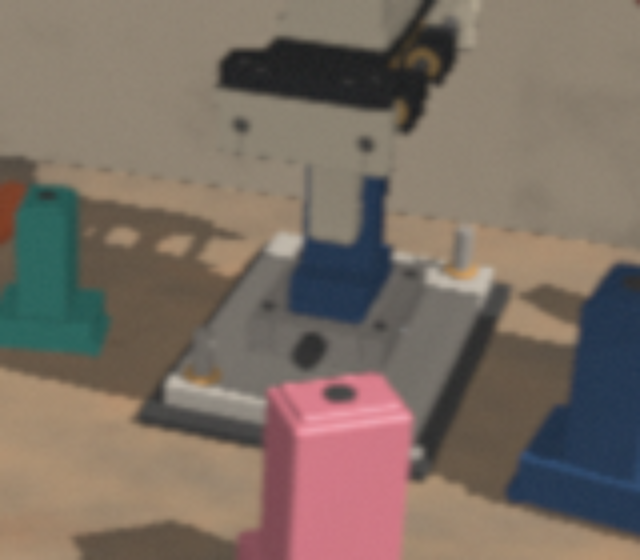

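Both plungers have been passed: the block is upright about 15 mm up, the load is only its weight, and the nest lies flat. Lift to 40 mm.

```bash
python3 - <<'E'
from h import *
p,q=block(0,[0,0,27]);bot.line_to(p,15,q);rep(27)
p,q=block(0,[0,0,40]);bot.line_to(p,20,q);bot.pause(.8);s=rep(40);print(s["qvel"].round(3))
im=bot.camera("side");cv2.imwrite("pics/s5.png",cv2.resize(im[170:310,270:430],None,fx=4,fy=4)[:,:,::-1])
E
```

```text
27 t12.1 p [540.1  74.4  87.9] F [-0.2 -0.1 -2.3] M [-0.06 -0.04  0.01] w25.9 ff50.0
40 t13.7 p [540.2  74.5 101. ] F [-0.2  0.5 -2.1] M [-0.06  0.03 -0.02] w25.9 ff50.0
[ 0.    -0.001  0.001 -0.002  0.001 -0.   ]
```

View pics/s5.png

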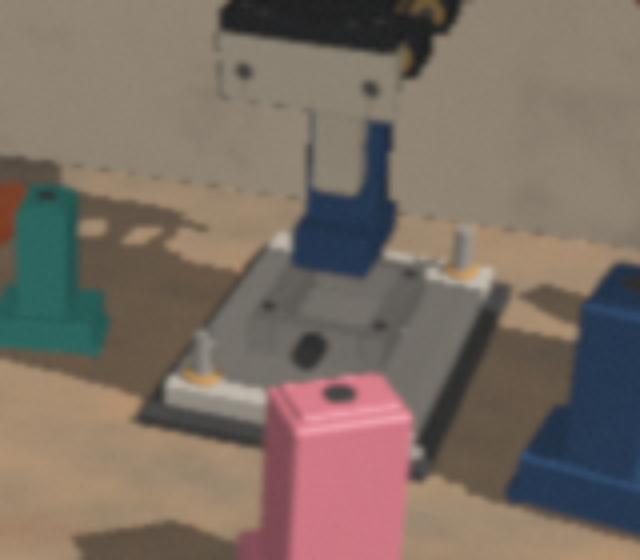

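The picture shows the block upright and clear above the empty pocket, with the nest seated.

```bash
python3 -c "
from plant import bot
print(bot.close_job())"
```

```text
the job is handed in; nothing more can be done
None
```

I rocked the blue block free, right end first and then left; it is held still and upright about 40 mm above the pocket floor, the nest plate looks still seated in the last picture, the arm never went near the bystanders, and the job is handed in (no verdict was returned).

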